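# Put the pastry stamps away in their dishes

## Robot

A 7-joint arm with a two-finger parallel gripper is mounted at the origin on the work surface. World frame = base frame: x ahead of the robot, y to its left, z up, the work surface at z = 0. Lengths are in mm, angles in rad, forces in N, time in s.
With the tool pointing down it reaches from about 400 to 875 mm from the base axis. Payload 4.4 kg.
Tool frame: the origin (TCP) lies where the fingers leave the gripper's body, on its centre line; the fingertips stand 73 mm ahead of it and the grasp point (between the pads) lies 54 mm ahead of it; z points along the fingers, y is the line along which they close (so a half turn about z gives the same grasp; the last joint's range is limited). The gripper opens to 85 mm and grips with 20 to 120 N. Pads are 22 mm wide; open, the fingers measure 114 mm over their backs; the gripper's body (76 mm by 85 mm) begins 54 mm behind the grasp point. The pads swing forward as they close: fully open they stand 13 mm farther back than shut.
Start: joints at [1.165, 0.628, 0.038, 1.517, -0.027, 0.996, -0.02], TCP at [216.669, -612.839, 303.913] pointing down, gripper open.
Joint ranges: [-3.06, 3.06], [-0.37, 2.12], [-1.25, 1.32], [0.18, 2.47], [-1.1, 4.24], [0.23, 1.98], [-2.94, 2.94]. Speed limits (rad/s): [2.57, 2.57, 3.14, 3.14, 3.14, 3.14, 3.14].

## Interface

Orientations are given as [roll, pitch, yaw] about the fixed x, y, z axes, in that order (R = Rz(yaw) Ry(pitch) Rx(roll)).
In Python, from cell import ctrl gives the robot as it stands.
- The arm moves only by the tool send_rows, never from a script. Its argument "rows" is a list that holds one entry, the list of rows, each a list of 6 numbers: the shift along the tool's x, y, z in cm, then the turn, a rotation vector about the tool's x, y, z in rad. In form: [[[tx, ty, tz, wx, wy, wz], ...]]. A call has 1 to 10 rows; each row is the pose to reach, as a shift and turn from the pose commanded when the call began, along the tool's axes at that moment; what a row does not reach only later rows make up. A row lasts 1/10 s, in which the tool goes at most 50 mm and 8.59 degrees, less where a joint would pass 70% of its speed; a pose out of reach is approached as far as the arm can. A call with a gripper value outside its range is refused whole. "grip" is the closure in counts, from 0 (fully open) to 255 (shut), set as the call begins (left out, the last holds). The fingers move at their own pace and stop on an object; the grip force is fixed at half the most. Time passes only in rows, so rows that repeat a pose let the fingers close. It gives the time, the measured TCP pose, the force, the opening and the grip force at its end, in the units of the state.
- ctrl.read_state(): the state, without advancing time (a new reading comes with each control period).
- ctrl.get_image(name): name is "side" or "top"; returns a dict with "pixels" (420x560x3 uint8, red, green, blue), "fx", "fy", "cx", "cy" (pixels), "extrinsics" (4x4, takes a point from camera to world coordinates). Camera axes: x right, y up, looking along -z (the intrinsics and any distortion apply to the point x, -y, -z); pixel columns grow to the right and rows downward; lengths in mm; the calibration is good to about 2 mm. A picture is of the moment at which its call begins. There is no depth.
- ctrl.finish_job(): hands the job in; it is judged then, once.
The state is a dict: "clock": time; "qpos": joint angles; "qd": joint speeds; "tau": joint torques, N m; "eef_pos": TCP position; "tool_rot": TCP orientation; "force": force on the tool from outside, world axes, zero at the start; "torque": the same for the moment, N m; "width": finger opening in mm; "gripper_force": force on a finger pad.
Only numpy, scipy, OpenCV 4.12 (cv2) and the standard library are available. Lean on these libraries where they do the work, as an engineer would, in place of code of your own. Each camera call takes 0.05 s, during which the arm holds its last target. There are 200 camera calls.

## Task

The pastry class is over: put the four wooden-handled stamps away, one after another, each standing upright on its foot inside the dish whose silhouette has the same shape and colour as that foot. Set them down gently rather than dropping them, and do not shift the blue-handled stamp, which is still in use.

Things in the scene. Friction and masses are not known exactly. Their poses are not given: they have to be found in the camera images.
- stamp_round_pink_center (a point): Loose pastry stamp, to be put away, 80 mm tall, standing upright on its pink round foot (a disc 64 mm across, 14 mm thick). From the foot rises a plain upright cylindrical handle of light brown wood, 26 mm in diameter, from 14 mm up to 80 mm above the underside. About 0.09 to 0.18 kg. The point is on its axis, half-way up, 40 mm above its underside; z is its axis, upward.
- stamp_square_pink_center (a point): Loose pastry stamp, to be put away, 80 mm tall, standing upright on its pink square foot (a 48 x 48 mm square, 14 mm thick). From the foot rises a plain upright cylindrical handle of light brown wood, 26 mm in diameter, from 14 mm up to 80 mm above the underside. About 0.09 to 0.18 kg. The point is on its axis, half-way up, 40 mm above its underside; z is its axis, upward; x and y run square to the foot's sides.
- stamp_round_purple_center (a point): Loose pastry stamp, to be put away, 80 mm tall, standing upright on its dark purple round foot (a disc 64 mm across, 14 mm thick). From the foot rises a plain upright cylindrical handle of light brown wood, 26 mm in diameter, from 14 mm up to 80 mm above the underside. About 0.09 to 0.18 kg. The point is on its axis, half-way up, 40 mm above its underside; z is its axis, upward.
- stamp_square_purple_center (a point): Loose pastry stamp, to be put away, 80 mm tall, standing upright on its dark purple square foot (a 48 x 48 mm square, 14 mm thick). From the foot rises a plain upright cylindrical handle of light brown wood, 26 mm in diameter, from 14 mm up to 80 mm above the underside. About 0.09 to 0.18 kg. The point is on its axis, half-way up, 40 mm above its underside; z is its axis, upward; x and y run square to the foot's sides.
- dish_round_pink_floor (a point): Storage dish for the pink round stamp: pale blue-grey round shallow dish, fixed to the table, 98 mm outside diameter, rim 16 mm above the table, 90 mm clear inside, flat floor 4 mm above the table, with a pink round silhouette (a disc 64 mm across) inlaid flush in the middle of the floor. The point is the centre of its floor; z up. The stamp fits in at any turn about the vertical.
- dish_square_pink_floor (a point): Storage dish for the pink square stamp: pale blue-grey round shallow dish, fixed to the table, 98 mm outside diameter, rim 16 mm above the table, 90 mm clear inside, flat floor 4 mm above the table, with a pink square silhouette (a 48 x 48 mm square) inlaid flush in the middle of the floor. The point is the centre of its floor; z up. The stamp fits in at any turn about the vertical.
- dish_round_purple_floor (a point): Storage dish for the purple round stamp: pale blue-grey round shallow dish, fixed to the table, 98 mm outside diameter, rim 16 mm above the table, 90 mm clear inside, flat floor 4 mm above the table, with a dark purple round silhouette (a disc 64 mm across) inlaid flush in the middle of the floor. The point is the centre of its floor; z up. The stamp fits in at any turn about the vertical.
- dish_square_purple_floor (a point): Storage dish for the purple square stamp: pale blue-grey round shallow dish, fixed to the table, 98 mm outside diameter, rim 16 mm above the table, 90 mm clear inside, flat floor 4 mm above the table, with a dark purple square silhouette (a 48 x 48 mm square) inlaid flush in the middle of the floor. The point is the centre of its floor; z up. The stamp fits in at any turn about the vertical.
- stamp_blue_handle_center (a point): Bystander: another pastry stamp of the same size with a pink round foot (64 mm across) but with a blue plastic handle; it stays where it is. The point is on its axis, half-way up, 40 mm above its underside; z up.
Mind the look-alikes: they are no part of the job. What is shaped like the part that bears stamp_square_purple_center but orange or turquoise is not meant.

How it is judged:
By the outcome, as a careful person would: the job done as asked, in the order asked, and still so for the second after the job is handed in, with the robot touching nothing.
It also fails if it takes over 96 s, if anything falls off the work surface, if the arm or the gripper's body presses on something with over 40 N, if the wrist force passes 120 N, or if a joint passes its speed limit or range.

## Working session

There is one attempt and no reset: what is moved stays moved. The work goes in short steps, Python scripts to look and compute and a tool call to move; the robot and the scene stay as the last step left them, time stands still between calls to the robot, and variables do not carry over. Pictures are saved under pics/ and viewed, at most 14 in all, crops included, and the job is handed in when it is done.

Besides the shell and the picture viewer there is one more tool, called after ">>>" as name([rows], argument=value, ...), one row to a line, values as JSON. send_rows: Moves the arm, as the interface text tells. Its arguments: {"type":"object","properties":{"rows":{"type":"array","items":{"type":"array","items":{"type":"array","items":{"type":"number"}}}},"grip":{"type":"number"}},"required":["rows"]}

```bash
ls; mkdir -p pics; python3 - <<'E'
from cell import ctrl
import cv2,numpy as np,pickle
for n in("top","side"):
    d=ctrl.get_image(n); cv2.imwrite(f"pics/{n}0.png",d["pixels"][:,:,::-1]); pickle.dump(d,open(f"{n}0.pkl","wb"))
    print(n,{k:v for k,v in d.items() if k!="pixels"})
print(ctrl.read_state())
E
```

```text
pics
top {'fx': 398.3878860830425, 'fy': 398.3878860830425, 'cx': 276.300508947191, 'cy': 203.99212739373385, 'extrinsics': array([[-1.14461087e-02,  9.94022246e-01, -1.08576060e-01,
         3.86789721e+02],
       [-9.99923357e-01, -1.08659016e-02,  5.93393688e-03,
         7.33226405e+01],
       [ 4.71868848e-03,  1.08635659e-01,  9.94070434e-01,
         1.23634764e+03],
       [ 0.00000000e+00,  0.00000000e+00,  0.00000000e+00,
         1.00000000e+00]])}
side {'fx': 483.9805957232951, 'fy': 483.9805957232951, 'cx': 289.6500472612487, 'cy': 204.89912997098094, 'extrinsics': array([[-9.87645361e-01,  1.07950415e-01, -1.13592907e-01,
         3.66661057e+02],
       [-1.56318318e-01, -7.29612261e-01,  6.65755610e-01,
         1.06129815e+03],
       [-1.10101831e-02,  6.75287092e-01,  7.37472792e-01,
         1.15932924e+03],
       [ 0.00000000e+00,  0.00000000e+00,  0.00000000e+00,
         1.00000000e+00]])}
{'clock': 0.1, 'qpos': array([ 1.16517362,  0.62927034,  0.0384372 ,  1.5182901 , -0.02699357,
        0.99629763, -0.02000031]), 'qd': array([-4.16100197e-06, -2.76198220e-04, -1.05217759e-03, -2.30782709e-03,
       -1.23065669e-03,  7.48656544e-04, -9.72219911e-04]), 'tau': array([ 3.02230801e-03, -5.64531362e+01,  1.23025585e+00, -1.93970954e+01,
        1.12095513e-02,  5.52463287e-03,  3.93177356e-05]), 'eef_pos': array([ 216.54095884, -612.39636447,  303.06290985]), 'tool_rot': array([-3.13984511e+00,  2.00475848e-05,  3.39831531e-01]), 'force': array([ 1.91853943, -0.47934491,  0.08497238]), 'torque': array([-0.05042188, -0.03312017, -0.02592947]), 'gripper_force': 0.0, 'width': 85.33750255492372}
```

View pics/top0.png

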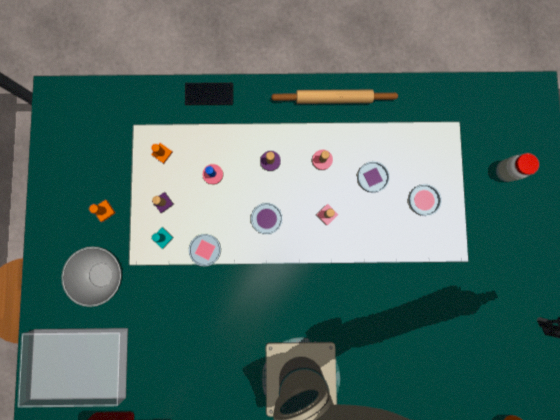

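View pics/side0.png

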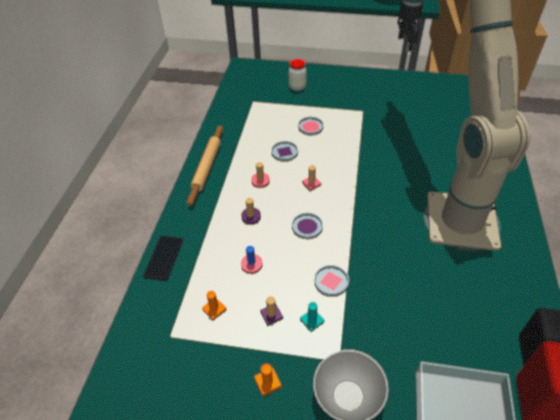

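```bash
cat > h.py <<'E'
import cv2,numpy as np,pickle
def ray(d,uv,z):
    E=d["extrinsics"]; v=E[:3,:3]@np.array([(uv[0]-d["cx"])/d["fx"],-(uv[1]-d["cy"])/d["fy"],-1.])
    o=E[:3,3]; return o+v*(z-o[2])/v[2]
def masks(d):
    p=d["pixels"]; h,s,v=[c.astype(int) for c in cv2.split(cv2.cvtColor(p,cv2.COLOR_RGB2HSV))]
    return {"pink":((h>165)|(h<4))&(s>80)&(v>120),"purple":(h>130)&(h<166)&(s>50)&(v<140),
     "wood":(h>8)&(h<20)&(s>60)&(s<190)&(v>90),"blue":(h>105)&(h<128)&(s>150)&(v>60)}
def blobs(d,m,amin=12):
    n,l,st,c=cv2.connectedComponentsWithStats(m.astype(np.uint8),connectivity=8)
    return [(c[i],st[i],l==i) for i in range(1,n) if st[i][4]>=amin]
E
python3 - <<'E'
from h import *
for n in("top","side"):
    d=pickle.load(open(n+"0.pkl","rb"))
    for k,m in masks(d).items():
        for c,st,b in blobs(d,m):
            P=ray(d,c,4)
            if not(350<P[0]<800 and -450<P[1]<600): continue
            hull=cv2.convexHull(np.argwhere(b)[:,::-1].astype(np.int32)); M=cv2.moments(hull)
            hc=(M["m10"]/M["m00"],M["m01"]/M["m00"])if M["m00"] else c
            (rc,sz,an)=cv2.minAreaRect(hull)
            print(n,k,c.round(1),st[:5],"hullc",np.round(hc,1),"z4",ray(d,hc,4)[:2].round(),"z14",ray(d,hc,14)[:2].round(),"z80",ray(d,c,80)[:2].round(),"rect",np.round(sz,1),round(an))
E
python3 -c "
import cv2;a=cv2.imread('pics/top0.png');cv2.imwrite('pics/c1.png',cv2.resize(a[130:270,130:330],None,fx=4,fy=4))"
```

```text
top pink [321.  160.9] [312 150  20  20 210] hullc [321.7 159.5] z4 [661. -79.] z14 [659. -77.] z80 [640. -67.] rect [18.9 18.2] 30
top pink [213.4 175. ] [203 164  20  20 222] hullc [212.4 173.8] z4 [619. 265.] z14 [617. 264.] z80 [601. 251.] rect [19. 19.] 90
top pink [424.  199.6] [415 191  19  19 274] hullc [424.  199.7] z4 [ 530. -395.] z14 [ 529. -391.] z80 [ 521. -366.] rect [18. 18.] 90
top pink [325.1 215.1] [317 205  20  19 122] hullc [326.4 214.3] z4 [488. -89.] z14 [487. -88.] z80 [479. -75.] rect [13.4 14.1] 45
top pink [204.8 249.5] [196 240  19  20 220] hullc [204.8 249.5] z4 [383. 287.] z14 [383. 286.] z80 [384. 274.] rect [14.3 14.8] 27
top purple [270.  162.2] [261 152  19  19 199] hullc [270.  160.7] z4 [659.  84.] z14 [657.  84.] z80 [637.  84.] rect [18. 18.] 90
top purple [372.4 176.7] [364 169  18  17 187] hullc [372.4 176.8] z4 [ 604. -237.] z14 [ 602. -234.] z80 [ 591. -217.] rect [13.4 13.4] 63
top purple [164.6 202.9] [156 193  17  20 131] hullc [163.5 202.5] z4 [530. 417.] z14 [529. 414.] z80 [520. 392.] rect [14.6 15. ] 53
top purple [266.1 218.2] [257 20
[... 2445 characters left out ...]
2. -128.] z80 [485. -59.] rect [17.  7.] 90
side wood [249.6 206.5] [245 198   9  19 127] hullc [249.5 206.4] z4 [672.  44.] z14 [669.  53.] z80 [651. 111.] rect [18.  8.] 90
side wood [212.7 304.1] [202 290  25  30 122] hullc [213. 305.] z4 [694. 414.] z14 [691. 420.] z80 [673. 455.] rect [25.9 20.8] 51
side wood [270.4 305.9] [266 297   9  20 150] hullc [270.2 306. ] z4 [539. 394.] z14 [537. 400.] z80 [527. 438.] rect [19.  8.] 90
side wood [267.1 373.8] [254 363  27  25  65] hullc [266.8 376.9] z4 [511. 589.] z14 [509. 594.] z80 [502. 613.] rect [24. 26.] 90
side blue [250.2 254.5] [247 247   7  17  84] hullc [250.2 254.6] z4 [629. 233.] z14 [627. 240.] z80 [612. 287.] rect [16.3  5.3] 84
```

View pics/c1.png

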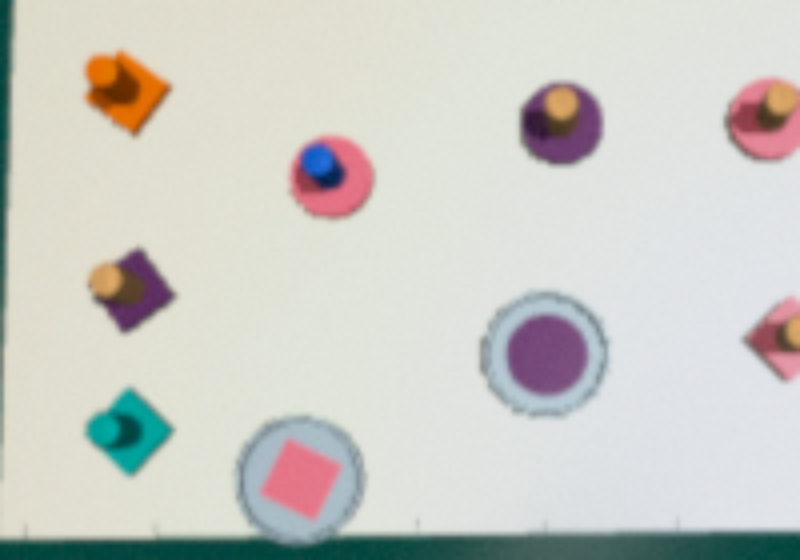

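Top view: round and square pink stamps are at px (322,160) and (326,214). Round and square purple are at (270,161) and (164,203). The blue-handled stamp is at (212,174), with orange and teal look-alikes on the left. Dish silhouettes: (424,200) round pink, (205,250) square pink, (266,218) round purple and (372,177) square purple. Both views agree on the positions to within about 3 mm.

I'll start with the round pink stamp at about (660,-78).

>>> send_rows([
  [[2,-1.2,0.3,0,0,0],[5,-3,0.7,0,0,0],[8.5,-5,1.2,0,0,0],[12,-7.2,1.6,0,0,0],[15.5,-9.3,2,0,0,0],[19,-11.4,2.4,0,0,0],[22.5,-13.5,2.8,0,0,0],[26,-15.6,3.2,0,0,0],[29.5,-17.7,3.6,0,0,0],[33,-19.8,4,0,0,0]],
], grip=0)

```text
clock: 1.1
eef_pos: [462.5, -314.7, 263.5]
tool_rot: [-3.141, 0.0, 0.34]
force: [0.4, -1.4, -0.1]
width: 85.3
gripper_force: 0.0
```

>>> send_rows([
  [[3.5,-2.1,0.5,0,0,0],[7,-4.2,1,0,0,0],[10.5,-6.3,1.5,0,0,0],[14,-8.4,2,0,0,0],[17.5,-10.5,2.4,0,0,0],[21,-12.6,2.8,0,0,0],[24,-14.4,3.1,0,0,0],[26.6,-15.8,3.3,0,0,0],[26.6,-15.8,3.3,0,0,0],[26.6,-15.8,3.3,0,0,0]],
])

```text
clock: 2.1
eef_pos: [659.7, -77.9, 230.1]
tool_rot: [-3.141, 0.001, 0.341]
force: [0.3, -0.2, -0.4]
width: 85.3
gripper_force: 0.0
```

```bash
cat >> h.py <<'E'
S=dict(rp=(660,-78),sp=(487,-88),ru=(658,84),su=(529,416))
D=dict(rp=(530,-394),sp=(383,287),ru=(478,98),su=(604,-237))
def shift(*targets):
    """tool-axis steps in cm between successive world targets, from the measured pose"""
    from cell import ctrl
    from scipy.spatial.transform import Rotation as Ro
    s=ctrl.read_state(); p=np.array(s["eef_pos"]); R=Ro.from_euler("xyz",s["tool_rot"]).as_matrix()
    print("t",round(s["clock"],1),"p",p.round(1),"rot",np.round(s["tool_rot"],3),"w",round(s["width"],1),"gf",round(s["gripper_force"],1),"q",np.round(s["qpos"],2))
    for t in targets:
        print(t,(R.T@(np.array(t,float)-p)/10).round(2)); p=np.array(t,float)
E
python3 -c "
from h import *
shift((*S['rp'],102),(*S['rp'],230),(*D['rp'],230),(*D['rp'],106))"
```

```text
t 2.1 p [659.7 -77.9 230.1] rot [-3.141e+00  1.000e-03  3.410e-01] w 85.3 gf 0.0 q [ 0.04  0.73  0.06  1.54 -0.05  0.87 -1.11]
(660, -78, 102) [ 0.04  0.03 12.81]
(660, -78, 230) [ -0.02  -0.   -12.8 ]
(530, -394, 230) [-2.283e+01  2.543e+01  2.000e-02]
(530, -394, 106) [ 0.02  0.   12.4 ]
```

>>> send_rows([
  [[0,0,1.5,0,0,0],[0,0,4,0,0,0],[0,0,6.5,0,0,0],[0,0,9,0,0,0],[0,0,11,0,0,0],[0,0,12.3,0,0,0],[0,0,12.8,0,0,0],[0,0,12.8,0,0,0],[0,0,12.8,0,0,0]],
])

```text
clock: 3.0
eef_pos: [660.4, -79.0, 103.7]
tool_rot: [3.141, -0.001, 0.339]
force: [0.2, -0.1, 0.6]
width: 85.1
gripper_force: 0.0
```

>>> send_rows([
  [[0,0,0,0,0,0],[0,0,0,0,0,0],[0,0,0,0,0,0],[0,0,0,0,0,0],[0,0,0,0,0,0],[0,0,0,0,0,0],[0,0,0,0,0,0],[0,0,0,0,0,0],[0,0,0,0,0,0],[0,0,0,0,0,0]],
], grip=240)

```text
clock: 4.0
eef_pos: [660.2, -78.6, 103.4]
tool_rot: [3.141, -0.001, 0.34]
force: [-0.9, -0.1, 5.2]
width: 24.7
gripper_force: 59.0
```

>>> send_rows([
  [[0,0,-0.6,0,0,0],[0,0,-2,0,0,0],[0,0,-4.5,0,0,0],[0,0,-7,0,0,0],[0,0,-9.5,0,0,0],[0,0,-11.5,0,0,0],[0,0,-12.6,0,0,0],[0,0,-12.6,0,0,0]],
])

```text
clock: 4.8
eef_pos: [660.8, -78.7, 231.0]
tool_rot: [3.14, -0.003, 0.34]
force: [-0.3, 0.2, -1.8]
width: 25.0
gripper_force: 58.9
```

>>> send_rows([
  [[-0.7,0.8,0,0,0,0],[-2.4,2.7,0,0,0,0],[-4.7,5.2,0,0,0,0],[-7.3,8.1,0,0,0,0],[-10,11.1,0,0,0,0],[-12.7,14.1,0,0,0,0],[-15.4,17.1,0,0,0,0],[-18,20,0,0,0,0],[-20.2,22.5,0,0,0,0],[-21.8,24.3,0,0,0,0]],
])

```text
clock: 5.8
eef_pos: [532.0, -383.8, 227.2]
tool_rot: [-3.14, 0.004, 0.336]
force: [-0.1, -0.9, -1.6]
width: 24.8
gripper_force: 59.0
```

>>> send_rows([
  [[-0.8,0.9,0,0,0,0],[-1,1.1,0,0,0,0],[-1,1.1,0,0,0,0],[-1,1.1,0,0,0,0]],
])

```text
clock: 6.2
eef_pos: [530.7, -391.9, 228.6]
tool_rot: [-3.14, -0.001, 0.342]
force: [0.5, -0.6, -1.3]
width: 24.8
gripper_force: 59.0
```

```bash
python3 - <<'E'
from h import *
from cell import ctrl
shift((*D['rp'],108.4),(*D['rp'],230),(*S['sp'],230),(*S['sp'],103))
d=ctrl.get_image("side"); p=d["pixels"][50:250,200:480,::-1]; cv2.imwrite("pics/s1.png",cv2.resize(p,None,fx=2.8,fy=2.8))
E
```

```text
t 6.2 p [ 530.7 -391.9  228.6] rot [-3.14e+00 -1.00e-03  3.42e-01] w 24.8 gf 59.0 q [ 0.58  0.72  0.02  1.56 -0.02  0.86 -0.62]
(530, -394, 108.4) [-0.14  0.19 12.02]
(530, -394, 230) [ 1.000e-02 -2.000e-02 -1.216e+01]
(487, -88, 230) [  6.22 -30.27   0.05]
(487, -88, 103) [-1.00e-02  2.00e-02  1.27e+01]
```

View pics/s1.png

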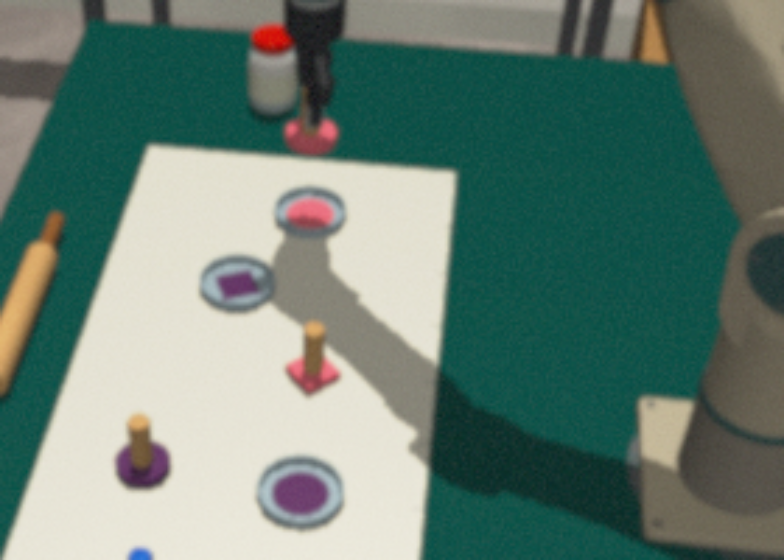

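The round pink stamp hangs upright above its dish, crop px (310,210). Lowering it.

>>> send_rows([
  [[-0.1,0.1,1.2,0,0,0],[-0.1,0.1,3.4,0,0,0],[-0.1,0.1,5.8,0,0,0],[-0.1,0.1,8,0,0,0],[-0.1,0.1,9.8,0,0,0],[-0.1,0.1,11,0,0,0],[-0.1,0.1,11.6,0,0,0],[-0.1,0.1,11.8,0,0,0],[-0.1,0.1,11.9,0,0,0],[-0.1,0.1,11.9,0,0,0]],
])

```text
clock: 7.25
eef_pos: [529.5, -395.6, 110.7]
tool_rot: [3.14, -0.001, 0.34]
force: [-0.7, -0.2, -0.9]
width: 24.7
gripper_force: 59.0
```

>>> send_rows([
  [[0,0,0.05,0,0,0],[0,0,0.1,0,0,0],[0,0,0.1,0,0,0]],
])

```text
clock: 7.55
eef_pos: [529.1, -395.4, 109.2]
tool_rot: [3.141, -0.0, 0.34]
force: [0.5, 0.2, -1.9]
width: 24.8
gripper_force: 59.0
```

>>> send_rows([
  [[0,0,0.05,0,0,0],[0,0,0.1,0,0,0],[0,0,0.15,0,0,0],[0,0,0.15,0,0,0],[0,0,0.15,0,0,0]],
])

```text
clock: 8.05
eef_pos: [529.0, -395.3, 107.4]
tool_rot: [3.142, 0.0, 0.34]
force: [-0.0, 0.2, -2.1]
width: 24.7
gripper_force: 59.0
```

>>> send_rows([
  [[0,0,0.05,0,0,0],[0,0,0.1,0,0,0],[0,0,0.1,0,0,0],[0,0,0.1,0,0,0]],
])

```text
clock: 8.45
eef_pos: [529.1, -395.3, 107.3]
tool_rot: [3.141, -0.0, 0.34]
force: [-1.5, 0.1, 6.6]
width: 25.0
gripper_force: 59.8
```

Contact is confirmed: force is up and z matches. Releasing.

>>> send_rows([
  [[0,0,0,0,0,0],[0,0,0,0,0,0],[0,0,0,0,0,0],[0,0,0,0,0,0],[0,0,0,0,0,0],[0,0,0,0,0,0],[0,0,0,0,0,0],[0,0,0,0,0,0]],
], grip=0)

```text
clock: 9.25
eef_pos: [529.0, -395.3, 106.4]
tool_rot: [3.142, -0.0, 0.34]
force: [-0.8, 0.7, 0.4]
width: 85.1
gripper_force: 0.0
```

>>> send_rows([
  [[0,0,-0.8,0,0,0],[0,0,-2.8,0,0,0],[0,0,-5.5,0,0,0],[0,0,-8.5,0,0,0],[0,0,-11,0,0,0],[0,0,-12.4,0,0,0],[0.1,-0.8,-12.5,0,0,0],[0.5,-3,-12.5,0,0,0],[1.2,-6,-12.5,0,0,0],[1.9,-9,-12.5,0,0,0]],
])

```text
clock: 10.25
eef_pos: [515.7, -302.3, 229.9]
tool_rot: [-3.139, 0.002, 0.339]
force: [0.9, 0.6, -0.4]
width: 85.2
gripper_force: 0.0
```

>>> send_rows([
  [[0.6,-3,0,0,0,0],[1.2,-6,0,0,0,0],[1.9,-9,0,0,0,0],[2.5,-12,0,0,0,0],[3.1,-15,0,0,0,0],[3.7,-18,0,0,0,0],[4.2,-20.2,0,0,0,0],[4.4,-21.3,0,0,0,0],[4.4,-21.3,0,0,0,0],[4.4,-21.3,0,0,0,0]],
])

```text
clock: 11.25
eef_pos: [487.3, -89.5, 231.1]
tool_rot: [3.141, 0.001, 0.339]
force: [-0.2, 0.1, -0.8]
width: 85.8
gripper_force: 0.0
```

```bash
python3 - <<'E'
from h import *
from cell import ctrl
shift((*S['sp'],103),(*S['sp'],230),(*D['sp'],230),(*D['sp'],108))
d=ctrl.get_image("side"); p=d["pixels"][50:250,200:480,::-1]; cv2.imwrite("pics/s2.png",cv2.resize(p,None,fx=2.8,fy=2.8))
E
```

```text
t 11.2 p [487.3 -89.5 231.1] rot [3.141e+00 1.000e-03 3.390e-01] w 85.8 gf 0.0 q [ 0.09  0.52  0.05  2.02 -0.04  0.61 -1.06]
(487, -88, 103) [ 0.03 -0.16 12.81]
(487, -88, 230) [-1.00e-02  1.00e-02 -1.27e+01]
(383, 287, 230) [ 2.670e+00 -3.882e+01 -2.000e-02]
(383, 287, 108) [ 1.00e-02 -1.00e-02  1.22e+01]
```

View pics/s2.png

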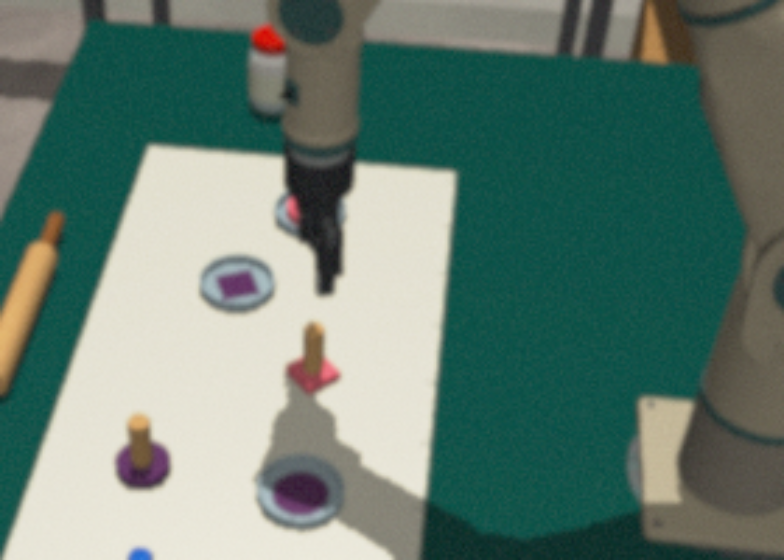

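The arm hides the first dish at crop px (310,210), so I'll check it later. The gripper is above the square pink stamp at (313,350).

>>> send_rows([
  [[0,-0.1,1.5,0,0,0],[0,-0.1,4,0,0,0],[0,-0.1,6.5,0,0,0],[0,-0.1,9,0,0,0],[0,-0.1,11,0,0,0],[0,-0.1,12.3,0,0,0],[0,-0.1,12.8,0,0,0],[0,-0.1,12.8,0,0,0],[0,-0.1,12.8,0,0,0]],
])

```text
clock: 12.2
eef_pos: [487.6, -88.1, 104.0]
tool_rot: [3.141, -0.001, 0.339]
force: [0.8, -1.1, 0.1]
width: 85.5
gripper_force: 0.0
```

>>> send_rows([
  [[0,0,0,0,0,0],[0,0,0,0,0,0],[0,0,0,0,0,0],[0,0,0,0,0,0],[0,0,0,0,0,0],[0,0,0,0,0,0],[0,0,0,0,0,0],[0,0,0,0,0,0],[0,0,0,0,0,0],[0,0,0,0,0,0]],
], grip=240)

```text
clock: 13.2
eef_pos: [487.3, -87.7, 103.8]
tool_rot: [3.141, -0.001, 0.34]
force: [-0.4, -0.7, 5.7]
width: 25.1
gripper_force: 58.6
```

>>> send_rows([
  [[0,0,-0.6,0,0,0],[0,0,-2,0,0,0],[0,0,-4.5,0,0,0],[0,0,-7,0,0,0],[0,0,-9.5,0,0,0],[0,0,-11.5,0,0,0],[0,0,-12.6,0,0,0],[0,0,-12.6,0,0,0]],
])

```text
clock: 14.0
eef_pos: [487.7, -87.7, 230.6]
tool_rot: [3.14, -0.002, 0.34]
force: [0.3, -0.4, -0.5]
width: 24.8
gripper_force: 58.9
```

>>> send_rows([
  [[0,-0.8,0,0,0,0],[0.2,-2.8,0,0,0,0],[0.4,-5.8,0,0,0,0],[0.6,-9,0,0,0,0],[0.8,-12.2,0,0,0,0],[1,-15.4,0,0,0,0],[1.3,-18.6,0,0,0,0],[1.5,-21.8,0,0,0,0],[1.7,-25,0,0,0,0],[1.9,-28.2,0,0,0,0]],
])

```text
clock: 15.0
eef_pos: [409.3, 185.8, 228.2]
tool_rot: [3.141, 0.003, 0.34]
force: [-0.1, 0.5, -1.3]
width: 25.0
gripper_force: 59.0
```

>>> send_rows([
  [[0.2,-3.2,0,0,0,0],[0.4,-6.4,0,0,0,0],[0.6,-8.8,0,0,0,0],[0.7,-10.2,0,0,0,0],[0.8,-10.6,0,0,0,0],[0.8,-10.6,0,0,0,0],[0.8,-10.6,0,0,0,0],[0.8,-10.6,0,0,0,0]],
])

```text
clock: 15.8
eef_pos: [383.7, 285.7, 229.4]
tool_rot: [3.141, 0.0, 0.337]
force: [-0.6, 1.1, -1.6]
width: 25.1
gripper_force: 59.0
```

```bash
python3 - <<'E'
from h import *
from cell import ctrl
shift((*D['sp'],108),(*D['sp'],230),(*S['ru'],230))
d=ctrl.get_image("side"); cv2.imwrite("pics/s3.png",cv2.resize(d["pixels"][:,:,::-1],None,fx=1.4,fy=1.4))
E
```

```text
t 15.8 p [383.7 285.7 229.4] rot [3.141 0.    0.337] w 25.1 gf 59.0 q [-0.78  0.5   0.11  2.06 -0.09  0.58 -1.83]
(383, 287, 108) [-0.02 -0.16 12.14]
(383, 287, 230) [-0.00e+00  1.00e-02 -1.22e+01]
(658, 84, 230) [1.923e+01 2.826e+01 1.000e-02]
```

View pics/s3.png

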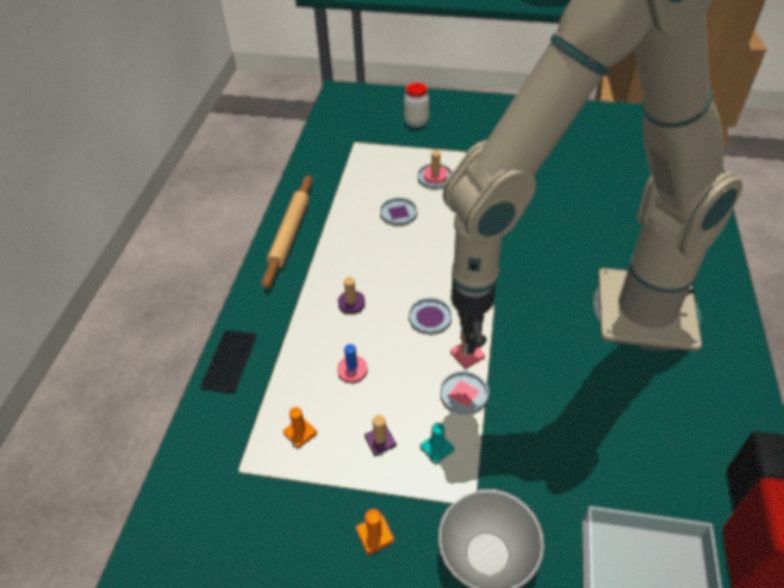

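The round pink stamp stands in its dish at (435,165). The square pink stamp is held upright over its dish at (465,392).

>>> send_rows([
  [[0,-0.1,1.2,0,0,0],[0,-0.1,3.4,0,0,0],[0,-0.1,5.8,0,0,0],[0,-0.1,8,0,0,0],[0,-0.1,9.8,0,0,0],[0,-0.1,11,0,0,0],[0,-0.1,11.6,0,0,0],[0,-0.1,11.8,0,0,0],[0,-0.1,11.9,0,0,0],[0,-0.1,12,0,0,0]],
])

```text
clock: 16.85
eef_pos: [383.3, 288.3, 110.0]
tool_rot: [-3.141, -0.001, 0.34]
force: [-0.4, -0.3, -0.0]
width: 24.5
gripper_force: 59.0
```

>>> send_rows([
  [[0,0,0.05,0,0,0],[0,0,0.1,0,0,0],[0,0,0.1,0,0,0],[0,0,0.1,0,0,0],[0,0,0.1,0,0,0]],
])

```text
clock: 17.35
eef_pos: [383.0, 288.1, 108.5]
tool_rot: [-3.142, -0.0, 0.34]
force: [-0.1, 0.7, -2.3]
width: 24.3
gripper_force: 59.0
```

>>> send_rows([
  [[0,0,0.05,0,0,0],[0,0,0.1,0,0,0],[0,0,0.15,0,0,0],[0,0,0.15,0,0,0],[0,0,0.15,0,0,0]],
])

```text
clock: 17.85
eef_pos: [383.0, 288.1, 107.8]
tool_rot: [-3.141, -0.001, 0.34]
force: [-1.4, -1.4, 11.1]
width: 24.4
gripper_force: 60.0
```

>>> send_rows([
  [[0,0,-0.05,0,0,0],[0,0,-0.05,0,0,0],[0,0,-0.05,0,0,0],[0,0,-0.05,0,0,0],[0,0,-0.05,0,0,0],[0,0,-0.05,0,0,0],[0,0,-0.05,0,0,0],[0,0,-0.05,0,0,0]],
], grip=0)

```text
clock: 18.65
eef_pos: [382.9, 288.1, 107.4]
tool_rot: [3.142, -0.0, 0.34]
force: [1.1, -0.2, 0.2]
width: 85.4
gripper_force: 0.0
```

>>> send_rows([
  [[0,0,-0.8,0,0,0],[0,0,-2.8,0,0,0],[0,0,-5.5,0,0,0],[0,0,-8.5,0,0,0],[0,0,-11,0,0,0],[0,0,-12.2,0,0,0],[0.5,0.7,-12.2,0,0,0],[1.8,2.6,-12.2,0,0,0],[3.5,5.2,-12.2,0,0,0],[5.2,7.7,-12.2,0,0,0]],
])

```text
clock: 19.65
eef_pos: [458.3, 231.6, 228.8]
tool_rot: [3.141, 0.001, 0.34]
force: [0.6, -0.2, 0.3]
width: 85.6
gripper_force: 0.0
```

>>> send_rows([
  [[1.7,2.5,0,0,0,0],[3.4,5,0,0,0,0],[5.1,7.5,0,0,0,0],[6.8,10,0,0,0,0],[8.5,12.5,0,0,0,0],[10.2,15,0,0,0,0],[11.9,17.5,0,0,0,0],[13.2,19.5,0,0,0,0],[13.9,20.7,0,0,0,0],[13.9,20.7,0,0,0,0]],
])

```text
clock: 20.65
eef_pos: [658.4, 81.3, 228.4]
tool_rot: [3.14, 0.001, 0.336]
force: [-1.1, -1.1, 0.0]
width: 85.2
gripper_force: 0.0
```

>>> send_rows([
  [[0,0,0,0,0,0],[0,0,0,0,0,0]],
])

```text
clock: 20.85
eef_pos: [656.5, 85.5, 229.2]
tool_rot: [-3.14, 0.001, 0.342]
force: [-0.2, -0.0, -0.5]
width: 85.3
gripper_force: 0.0
```

```bash
python3 - <<'E'
from h import *
from cell import ctrl
shift((*S['ru'],103),(*S['ru'],230),(*D['ru'],230),(*D['ru'],108),(*D['ru'],230),(*S['su'],230))
d=ctrl.get_image("side"); cv2.imwrite("pics/s4.png",cv2.resize(d["pixels"][:,:,::-1],None,fx=1.4,fy=1.4))
E
```

```text
t 20.9 p [656.5  85.5 229.2] rot [-3.14e+00  1.00e-03  3.42e-01] w 85.3 gf 0.0 q [-0.22  0.73  0.08  1.55 -0.07  0.87 -1.34]
(658, 84, 103) [ 0.1   0.21 12.62]
(658, 84, 230) [-1.00e-02 -2.00e-02 -1.27e+01]
(478, 98, 230) [-16.49  -7.35   0.03]
(478, 98, 108) [1.00e-02 2.00e-02 1.22e+01]
(478, 98, 230) [-1.00e-02 -2.00e-02 -1.22e+01]
(529, 416, 230) [ 1.546e+01 -2.825e+01  2.000e-02]
```

View pics/s4.png

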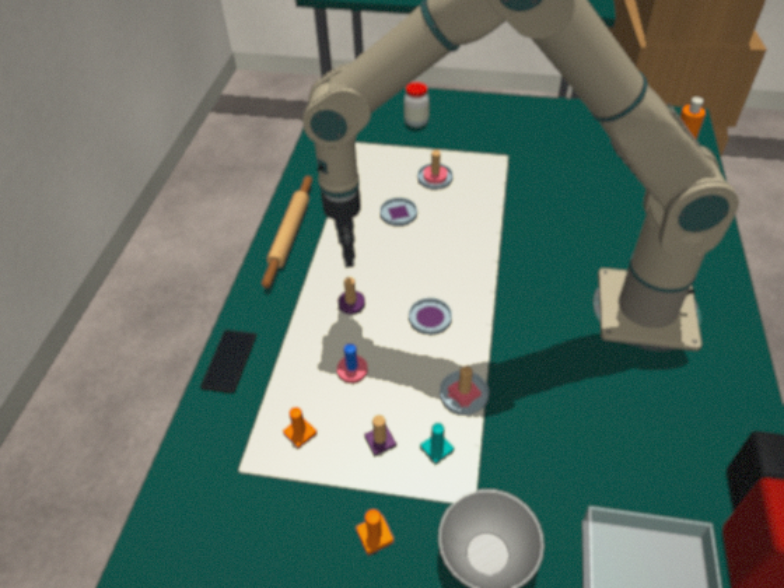

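The square pink stamp stands in its dish at (465,390), and the gripper is above the round purple stamp at (350,295).

>>> send_rows([
  [[0.1,0.1,1.5,0,0,0],[0.1,0.1,4,0,0,0],[0.1,0.1,6.5,0,0,0],[0.1,0.1,9,0,0,0],[0.1,0.1,11,0,0,0],[0.1,0.1,12.2,0,0,0],[0.1,0.1,12.6,0,0,0],[0.1,0.1,12.6,0,0,0],[0.1,0.1,12.6,0,0,0]],
])

```text
clock: 21.8
eef_pos: [659.6, 83.5, 104.3]
tool_rot: [3.141, -0.002, 0.34]
force: [0.5, -0.3, 0.5]
width: 85.6
gripper_force: 0.0
```

>>> send_rows([
  [[0,0,0,0,0,0],[0,0,0,0,0,0],[0,0,0,0,0,0],[0,0,0,0,0,0],[0,0,0,0,0,0],[0,0,0,0,0,0],[0,0,0,0,0,0],[0,0,0,0,0,0],[0,0,0,0,0,0],[0,0,0,0,0,0]],
], grip=240)

```text
clock: 22.8
eef_pos: [659.3, 83.4, 103.9]
tool_rot: [3.141, -0.001, 0.34]
force: [-0.9, -1.1, 5.5]
width: 24.8
gripper_force: 58.8
```

>>> send_rows([
  [[0,0,-0.6,0,0,0],[0,0,-2,0,0,0],[0,0,-4.5,0,0,0],[0,0,-7,0,0,0],[0,0,-9.5,0,0,0],[0,0,-11.5,0,0,0],[0,0,-12.6,0,0,0],[0,0,-12.6,0,0,0]],
])

```text
clock: 23.6
eef_pos: [659.7, 83.4, 231.4]
tool_rot: [3.141, -0.003, 0.34]
force: [1.2, 0.1, -1.3]
width: 24.6
gripper_force: 58.9
```

>>> send_rows([
  [[-0.8,-0.4,0,0,0,0],[-2.5,-1.1,0,0,0,0],[-5,-2.2,0,0,0,0],[-8,-3.6,0,0,0,0],[-11,-4.9,0,0,0,0],[-13.6,-6,0,0,0,0],[-15.5,-6.9,0,0,0,0],[-16.4,-7.3,0,0,0,0],[-16.5,-7.4,0,0,0,0],[-16.5,-7.4,0,0,0,0]],
])

```text
clock: 24.6
eef_pos: [479.4, 98.2, 229.3]
tool_rot: [3.141, -0.001, 0.34]
force: [-0.1, 0.3, -1.7]
width: 24.8
gripper_force: 58.9
```

```bash
python3 -c "
from h import *
shift((*D['ru'],108))"
```

```text
t 24.6 p [479.4  98.2 229.3] rot [ 3.141e+00 -1.000e-03  3.400e-01] w 24.8 gf 58.9 q [-0.32  0.52  0.08  2.04 -0.07  0.59 -1.42]
(478, 98, 108) [-0.15 -0.03 12.13]
```

Over the round purple dish with the stamp held. Lowering it.

>>> send_rows([
  [[-0.1,0,1.2,0,0,0],[-0.1,0,3.4,0,0,0],[-0.1,0,5.8,0,0,0],[-0.1,0,8,0,0,0],[-0.1,0,9.8,0,0,0],[-0.1,0,11,0,0,0],[-0.1,0,11.6,0,0,0],[-0.1,0,11.8,0,0,0],[-0.1,0,11.9,0,0,0],[-0.1,0,12,0,0,0]],
])

```text
clock: 25.6
eef_pos: [478.3, 97.9, 110.0]
tool_rot: [3.141, -0.001, 0.34]
force: [0.4, 0.1, -1.4]
width: 25.0
gripper_force: 58.9
```

>>> send_rows([
  [[0,0,0.05,0,0,0],[0,0,0.1,0,0,0],[0,0,0.1,0,0,0],[0,0,0.1,0,0,0],[0,0,0.1,0,0,0]],
])

```text
clock: 26.1
eef_pos: [477.8, 97.8, 108.5]
tool_rot: [3.142, -0.0, 0.34]
force: [-0.5, -0.8, -1.5]
width: 24.7
gripper_force: 58.9
```

>>> send_rows([
  [[0,0,0.05,0,0,0],[0,0,0.1,0,0,0],[0,0,0.12,0,0,0],[0,0,0.12,0,0,0],[0,0,0.12,0,0,0]],
])

```text
clock: 26.6
eef_pos: [477.8, 97.8, 107.8]
tool_rot: [-3.142, -0.0, 0.34]
force: [-1.4, -0.3, 7.4]
width: 24.6
gripper_force: 59.2
```

>>> send_rows([
  [[0,0,0,0,0,0],[0,0,0,0,0,0],[0,0,0,0,0,0],[0,0,0,0,0,0],[0,0,0,0,0,0],[0,0,0,0,0,0],[0,0,0,0,0,0],[0,0,0,0,0,0]],
], grip=0)

```text
clock: 27.4
eef_pos: [477.8, 97.8, 107.2]
tool_rot: [3.142, -0.0, 0.34]
force: [0.2, -0.4, -0.6]
width: 85.2
gripper_force: 0.0
```

>>> send_rows([
  [[0,0,-0.8,0,0,0],[0,0,-2.8,0,0,0],[0,0,-5.5,0,0,0],[0,0,-8.5,0,0,0],[0,0,-11,0,0,0],[0,0,-12.2,0,0,0],[0.4,-0.7,-12.2,0,0,0],[1.4,-2.6,-12.2,0,0,0],[2.8,-5.2,-12.2,0,0,0],[4.2,-7.8,-12.2,0,0,0]],
])

```text
clock: 28.4
eef_pos: [491.0, 186.6, 228.6]
tool_rot: [-3.141, 0.001, 0.339]
force: [0.1, -0.5, -0.6]
width: 85.7
gripper_force: 0.0
```

>>> send_rows([
  [[1.4,-2.6,0,0,0,0],[2.8,-5.2,0,0,0,0],[4.2,-7.8,0,0,0,0],[5.6,-10.4,0,0,0,0],[7,-13,0,0,0,0],[8.4,-15.5,0,0,0,0],[9.7,-18,0,0,0,0],[10.8,-19.7,0,0,0,0],[11.3,-20.5,0,0,0,0],[11.3,-20.5,0,0,0,0]],
])

```text
clock: 29.4
eef_pos: [528.7, 417.7, 228.1]
tool_rot: [-3.141, 0.001, 0.342]
force: [-1.0, -0.6, 1.0]
width: 85.5
gripper_force: 0.0
```

>>> send_rows([
  [[0,0,0,0,0,0],[0,0,0,0,0,0],[0,0,0,0,0,0]],
])

```text
clock: 29.7
eef_pos: [529.9, 415.0, 229.4]
tool_rot: [3.141, 0.0, 0.338]
force: [-0.1, 0.1, 0.2]
width: 85.2
gripper_force: 0.0
```

```bash
python3 - <<'E'
from h import *
from cell import ctrl
shift((*S['su'],103),(*S['su'],230),(*D['su'],230))
d=ctrl.get_image("side"); cv2.imwrite("pics/s5.png",cv2.resize(d["pixels"][:,:,::-1],None,fx=1.4,fy=1.4))
E
```

```text
t 29.7 p [529.9 415.  229.4] rot [3.141 0.    0.338] w 85.2 gf 0.0 q [-0.78  0.74  0.12  1.52 -0.11  0.88 -1.85]
(529, 416, 103) [-0.05 -0.13 12.64]
(529, 416, 230) [-0.00e+00  1.00e-02 -1.27e+01]
(604, -237, 230) [-1.459e+01  6.409e+01  4.000e-02]
```

View pics/s5.png

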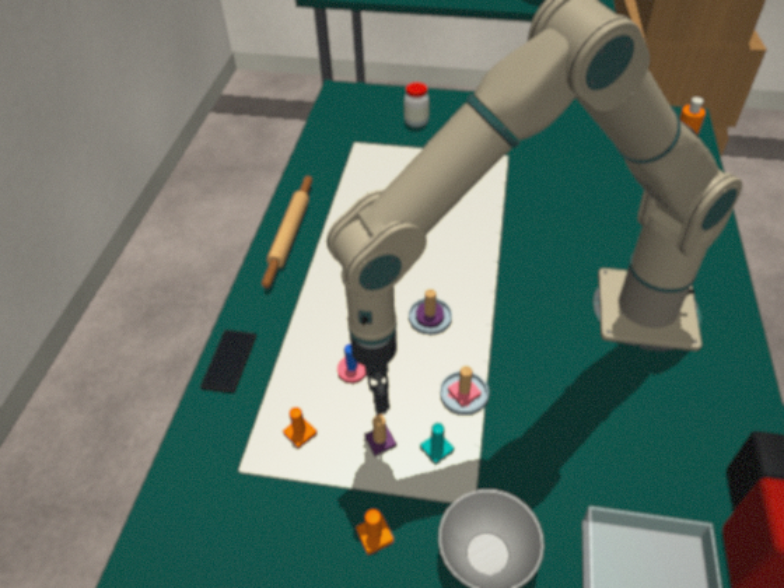

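The round purple stamp is in its dish at (430,312), and the gripper is above the square purple stamp at (380,435).

>>> send_rows([
  [[0,-0.1,1.5,0,0,0],[0,-0.1,4,0,0,0],[0,-0.1,6.5,0,0,0],[0,-0.1,9,0,0,0],[0,-0.1,11,0,0,0],[0,-0.1,12.2,0,0,0],[0,-0.1,12.6,0,0,0],[0,-0.1,12.6,0,0,0],[0,-0.1,12.6,0,0,0]],
])

```text
clock: 30.65
eef_pos: [529.8, 417.6, 104.1]
tool_rot: [-3.141, -0.002, 0.34]
force: [-0.4, 0.2, -0.0]
width: 85.3
gripper_force: 0.0
```

>>> send_rows([
  [[0,0,0,0,0,0],[0,0,0,0,0,0],[0,0,0,0,0,0],[0,0,0,0,0,0],[0,0,0,0,0,0],[0,0,0,0,0,0],[0,0,0,0,0,0],[0,0,0,0,0,0],[0,0,0,0,0,0],[0,0,0,0,0,0]],
], grip=240)

```text
clock: 31.65
eef_pos: [529.4, 417.5, 103.7]
tool_rot: [-3.141, -0.001, 0.34]
force: [-1.0, 0.1, 6.0]
width: 24.5
gripper_force: 58.9
```

>>> send_rows([
  [[0,0,-0.6,0,0,0],[0,0,-2,0,0,0],[0,0,-4.5,0,0,0],[0,0,-7,0,0,0],[0,0,-9.5,0,0,0],[0,0,-11.5,0,0,0],[0,0,-12.6,0,0,0],[0,0,-12.6,0,0,0]],
])

```text
clock: 32.45
eef_pos: [530.0, 417.7, 231.3]
tool_rot: [-3.14, -0.003, 0.34]
force: [0.5, 0.6, -1.6]
width: 24.3
gripper_force: 58.9
```

>>> send_rows([
  [[-0.2,0.9,0,0,0,0],[-0.7,3,0,0,0,0],[-1.4,6.2,0,0,0,0],[-2.2,9.8,0,0,0,0],[-3.1,13.4,0,0,0,0],[-3.9,17,0,0,0,0],[-4.7,20.6,0,0,0,0],[-5.5,24.2,0,0,0,0],[-6.3,27.8,0,0,0,0],[-7.2,31.4,0,0,0,0]],
])

```text
clock: 33.45
eef_pos: [565.0, 94.7, 227.8]
tool_rot: [3.142, 0.003, 0.339]
force: [0.9, -0.1, -2.4]
width: 25.0
gripper_force: 59.0
```

>>> send_rows([
  [[-0.8,3.6,0,0,0,0],[-1.6,7.2,0,0,0,0],[-2.5,10.8,0,0,0,0],[-3.3,14.4,0,0,0,0],[-4.1,18,0,0,0,0],[-4.9,21.6,0,0,0,0],[-5.7,25.2,0,0,0,0],[-6.5,28.6,0,0,0,0],[-7.1,31.2,0,0,0,0],[-7.4,32.6,0,0,0,0]],
])

```text
clock: 34.45
eef_pos: [603.0, -238.8, 227.6]
tool_rot: [3.142, 0.003, 0.336]
force: [0.0, 0.3, -1.3]
width: 24.8
gripper_force: 59.0
```

>>> send_rows([
  [[0,0,0,0,0,0],[0,0,0,0,0,0],[0,0,0,0,0,0],[0,0,0,0,0,0]],
])

```text
clock: 34.85
eef_pos: [605.2, -232.7, 229.2]
tool_rot: [-3.14, -0.0, 0.342]
force: [0.0, -0.1, -0.9]
width: 24.9
gripper_force: 59.1
```

```bash
python3 - <<'E'
from h import *
from cell import ctrl
shift((*D['su'],108))
d=ctrl.get_image("side"); cv2.imwrite("pics/s6.png",cv2.resize(d["pixels"][:,:,::-1],None,fx=1.4,fy=1.4))
E
```

```text
t 34.9 p [ 605.2 -232.7  229.2] rot [-3.14  -0.     0.342] w 24.9 gf 59.1 q [ 0.29  0.71  0.05  1.59 -0.05  0.84 -0.86]
(604, -237, 108) [-0.26  0.38 12.12]
```

View pics/s6.png

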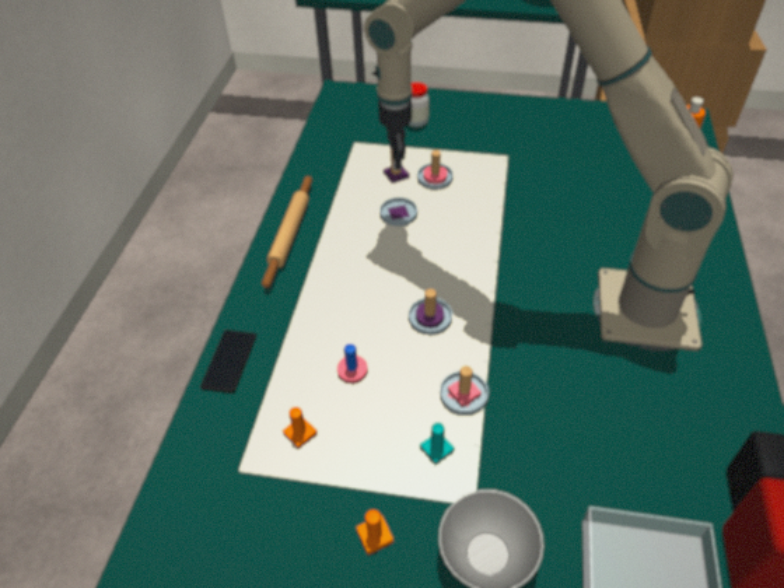

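The square purple stamp is held upright over its dish at (398,211), and the other three are in place. Lowering it.

>>> send_rows([
  [[-0.1,0.1,1.2,0,0,0],[-0.2,0.2,3.4,0,0,0],[-0.2,0.2,5.8,0,0,0],[-0.2,0.2,8,0,0,0],[-0.2,0.2,9.8,0,0,0],[-0.2,0.2,11,0,0,0],[-0.2,0.2,11.6,0,0,0],[-0.2,0.2,11.8,0,0,0],[-0.2,0.2,11.9,0,0,0],[-0.2,0.2,12,0,0,0]],
])

```text
clock: 35.9
eef_pos: [604.2, -237.6, 110.1]
tool_rot: [3.14, -0.001, 0.34]
force: [0.7, 0.2, -1.7]
width: 24.8
gripper_force: 59.1
```

>>> send_rows([
  [[0,0,0.05,0,0,0],[0,0,0.1,0,0,0],[0,0,0.1,0,0,0],[0,0,0.1,0,0,0],[0,0,0.1,0,0,0]],
])

```text
clock: 36.4
eef_pos: [603.7, -237.4, 108.3]
tool_rot: [3.141, -0.0, 0.34]
force: [-0.1, -0.1, -2.2]
width: 24.8
gripper_force: 59.1
```

>>> send_rows([
  [[0,0,0.05,0,0,0],[0,0,0.1,0,0,0],[0,0,0.12,0,0,0],[0,0,0.12,0,0,0],[0,0,0.12,0,0,0]],
])

```text
clock: 36.9
eef_pos: [603.7, -237.5, 107.7]
tool_rot: [3.141, -0.0, 0.34]
force: [-3.2, 0.9, 5.5]
width: 24.8
gripper_force: 59.4
```

>>> send_rows([
  [[0,0,0,0,0,0],[0,0,0,0,0,0],[0,0,0,0,0,0],[0,0,0,0,0,0],[0,0,0,0,0,0],[0,0,0,0,0,0],[0,0,0,0,0,0],[0,0,0,0,0,0]],
], grip=0)

```text
clock: 37.7
eef_pos: [603.7, -237.4, 107.0]
tool_rot: [3.142, -0.0, 0.34]
force: [0.1, 0.3, -0.6]
width: 85.2
gripper_force: 0.0
```

>>> send_rows([
  [[0,0,-0.8,0,0,0],[0,0,-2.8,0,0,0],[0,0,-5.5,0,0,0],[0,0,-8.5,0,0,0],[0,0,-11.5,0,0,0],[0,0,-14,0,0,0],[-1,0,-15,0,0,0],[-4,0,-15,0,0,0],[-7,0,-15,0,0,0],[-10,0,-15,0,0,0]],
])

```text
clock: 38.7
eef_pos: [507.1, -271.0, 256.6]
tool_rot: [-3.141, 0.001, 0.34]
force: [-0.2, -1.0, -0.4]
width: 85.6
gripper_force: 0.0
```

>>> send_rows([
  [[-3,0,0,0,0,0],[-5,0,0,0,0,0],[-6,0,0,0,0,0],[-6,0,0,0,0,0],[-6,0,0,0,0,0]],
])

```text
clock: 39.2
eef_pos: [453.6, -290.4, 257.0]
tool_rot: [3.141, -0.001, 0.34]
force: [0.1, 0.7, 1.1]
width: 85.5
gripper_force: 0.0
```

```bash
python3 - <<'E'
from h import *
from cell import ctrl
shift()
d=ctrl.get_image("side"); cv2.imwrite("pics/s7.png",cv2.resize(d["pixels"][50:350,180:400,::-1],None,fx=2,fy=2))
t=ctrl.get_image("top"); cv2.imwrite("pics/t7.png",cv2.resize(t["pixels"][120:280,130:480,::-1],None,fx=2.2,fy=2.2))
m=masks(t)
for k in("pink","purple"):
    for c,st,b in blobs(t,m[k]):
        hull=cv2.convexHull(np.argwhere(b)[:,::-1].astype(np.int32)); M=cv2.moments(hull); hc=(M["m10"]/M["m00"],M["m01"]/M["m00"])
        P=ray(t,hc,18)
        if 350<P[0]<800 and -450<P[1]<600: print(k,np.round(hc,1),P[:2].round(),st[4])
E
```

```text
t 39.2 p [ 453.6 -290.4  257. ] rot [ 3.141e+00 -1.000e-03  3.400e-01] w 85.5 gf 0.0 q [ 0.49  0.53  0.05  1.88 -0.04  0.73 -0.68]
pink [212.5 173.9] [616. 263.] 220
pink [421.8 196.4] [ 539. -384.] 133
pink [205.1 249.5] [383. 284.] 165
purple [372.8 176.2] [ 603. -234.] 138
purple [265.8 218.2] [477.  99.] 230
```

View pics/s7.png

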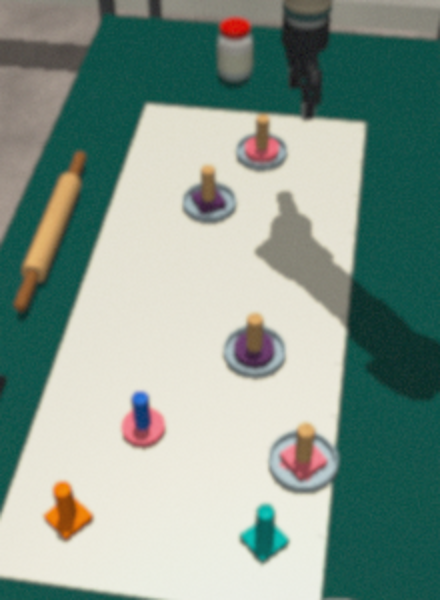

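View pics/t7.png

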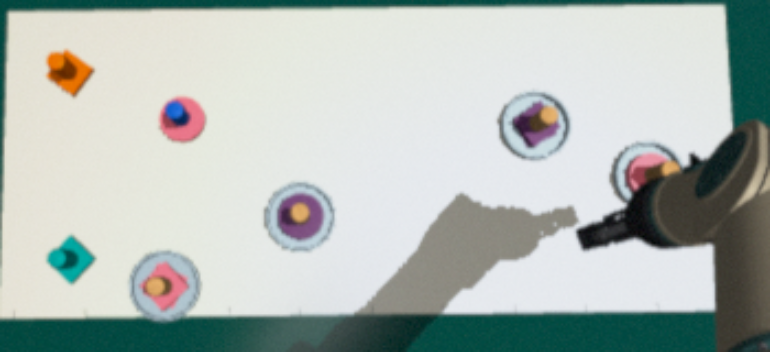

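All four stamps stand upright and centred in their matching dishes: side crop (262,135), (209,188), (255,340) and (305,450). The blue-handled stamp is still at top px (212.5,173.9), where it started, and the gripper is clear.

```bash
python3 -c "
from cell import ctrl
print(ctrl.finish_job())"
```

```text
the job is handed in; nothing more can be done
None
```

All four wooden-handled stamps are standing upright in their matching dishes, the blue-handled stamp is where it was, and the job was handed in at about 39 s.

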